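Wedge the rocking disc player

ROBOT

A 7-joint arm with a two-finger parallel gripper is mounted at the origin on the work surface. World frame = base frame: x ahead of the robot, y to its left, z up, the work surface at z = 0. Lengths are in m, angles in rad, forces in N, time in s.
With the tool pointing down it reaches from about 0.4 to 0.85 m from the base axis. Payload 10.4 kg.
Tool frame: the origin (TCP) lies at the very end of the fingers, on their centre line; the grasp point (between the pads) lies 19 mm behind it (env.pinch_z is the z of the grasp point in the tool frame, in m); z points along the fingers, y is the direction in which the jaws open and shut (so a half turn about z gives the same grasp; the last joint's range is limited). The gripper opens to 85 mm and grips with 20 to 120 N. Pads are 22 mm wide; open, the fingers measure 114 mm over their backs; the gripper's body (76 mm by 85 mm) begins 54 mm behind the grasp point. The pads swing forward as they close: fully open they stand 13 mm farther back than shut.
Start: joints at [-1.313, 0.332, -0.065, 1.46, 0.022, 1.35, -0.088], TCP at [0.173, 0.601, 0.211] pointing down, gripper open.
Joint ranges: [-2.6, 2.6], [-0.5, 2.12], [-1.47, 1.34], [0.16, 2.42], [-1.27, 4.41], [0.06, 2.06], [-2.6, 2.6]. Speed limits (rad/s): [2.22, 2.22, 2.79, 2.79, 3.14, 3.14, 3.14].

INTERFACE

Orientations are given as a rotation vector (axis times angle).
In Python, from rig import sensors, cams, env gives the robot as it stands. The module is installed in compiled form; this text tells all that it offers.
- The arm moves only by the tool carry_out, never from a script. Its argument "rows" is a list of rows, each a list of 7 numbers: the shift along the tool's x, y, z in m, then the turn, a rotation vector about the tool's x, y, z in degrees, then the closure in counts, from 0 (fully open) to 255 (shut). A call has 1 to 10 rows; each row is the pose to reach, as a shift and turn from the pose commanded when the call began, along the tool's axes at that moment; what a row does not reach only later rows make up. A row lasts 1/10 s, in which the tool goes at most 50 mm and 8.59 degrees, less where a joint would pass 70% of its speed; a pose out of reach is approached as far as the arm can. A call with a gripper value outside its range is refused whole. The fingers move at their own pace and stop on an object; the grip force is fixed at half the most. Time passes only in rows, so rows that repeat a pose let the fingers close. It gives the time, the measured TCP pose, the force and the opening at its end, in the units of the state.
- sensors.get_obs(): the state, without advancing time (a new reading comes with each control period).
- cams.get_image(name): name is "side" or "top"; returns (picture, depth): 400x640x3 uint8, red, green, blue; 400x640 float32, m along the optical axis (not along the pixel's ray), 0 where there is no reading.
- cams.camera_model(name): a dict with "vertical_fov" (degrees; the focal length in pixels is half the picture's height over the tangent of half this angle, whatever the lens; pixels are square), "cx", "cy" (the principal point, pixels), "R" (3x3) and "t" (3): a world point X has camera coordinates R X + t. Camera axes: x right, y down, z forward; pixel columns grow to the right and rows downward; lengths in m; the calibration is good to about 2 mm. A picture is of the moment at which its call begins. camera_model takes no time and is no camera call.
- env.finish_job(): hands the job in, once; it reports no verdict.
The state is a dict: "time": time; "joint_positions": joint angles; "joint_vel": joint speeds; "effort": joint torques, N m; "ee_pos": TCP position; "eef_rot": TCP orientation; "force": force on the tool from outside, world axes, zero at the start; "wrist_torque": the same for the moment, N m; "width": finger opening in m.
Only numpy, scipy, OpenCV 4.12 (cv2) and the standard library are available. Lean on these libraries where they do the work, as an engineer would, in place of code of your own. Each camera call takes 0.05 s, during which the arm holds its last target.

TASK

The disc player on the broadcasting desk overhangs its ledge and rocks when its front is pressed. Push the wooden wedge along the mat, thin end first, under the player's overhanging front until the player no longer rocks but still sits level; test it by pressing down on its key bar with a fingertip, and finish while still holding the key bar down with a firm but moderate push. Do not lift or pinch the wedge or the player, do not shove the player off its place, and leave the cup, the clock and the cases where they stand.

Things in the scene. Friction and masses are not known exactly. Their poses are not given: they have to be found in the camera images.
- wedge: Loose wooden wedge, 130 long (x) x 45 wide (y), 110 g, lying flat on the mat. Origin: centre of its underside; its x axis points to the thin end, z up. Top face slopes evenly from 30 high at the back (x = -65) to 4 high at the thin end (x = +65), that is 1 in 5. Starts in front of the player with its thin end towards it, up to 0.2 rad askew and 25 mm off the middle.
- wedge_back (a point): Middle of the wedge's upright thick end face, 15 mm above its underside: the place to push. Axes as the wedge's. Sliding free, the wedge resists with under 1.5 N; once it is tight under the player this rises to several N; pushed further it lifts the player's front (2 mm for each 10 mm of push).
- wedge_tip (a point): Middle of the lower edge of the wedge's thin end. Axes as the wedge's.
- player: Loose flat silver disc player, 200 deep (x) x 260 wide (y) x 60 high, 1.3 to 2.1 kg. Origin: centre of its underside; x points to its back (away from the robot), z up; front face at x = -100. Its front 88 mm overhang the ledge, with the flat underside 14 to 20 mm above the mat (differs each time). Level by itself, but tips forward if the key bar is pressed with 2 to 4 N, and tips back when let go.
- ledge: Fixed grey ledge, 157 (x) x 300 (y), carrying the player's rear part. Its front edge is 69 mm before this origin. Its flat top is 30 mm above this origin and 16 to 22 mm above the desk. A 12 mm high lip, 1.5 mm behind the player, stops it from sliding back. Axes as the player's.
- keybar: Black rigid key bar, 36 (x) x 140 (y) x 8 high, fixed on the player's top along the front edge (centre 22 mm behind the front face); keys do not move. Origin: centre of its underside, 60 mm above the player's underside; axes as the player's. To test, press its top: wedged tight it gives under 2 mm, else the front drops.
- mat: Thin fixed grey mat on the desk, 300 (x) x 220 (y) x 2 thick, on which the wedge lies and slides. Origin: on the desk surface right below the middle of the player's front edge as it starts; the mat reaches 210 mm from it towards the robot and 90 mm under the player.
- cup: Blue pen cup, 66 across x 90 high. Origin: centre of its underside. Leave alone.
- clock: Grey desk clock with blank face, 30 x 70 x 55 high. Origin: centre of its underside. Leave alone.
- cases: Stack of flat disc cases, 68 x 55 x 50 high, one body. Origin: centre of its underside. Leave alone.

How it is judged:
On the way, in this order (a step that is already met when the one before it is completed fails the run):
1. the wedge's thin end has been pushed at least 30 mm under the player's front and the fingers are off the wedge (x of wedge_tip in the frame of player above -0.07 m and contact force between the fingers and wedge below 0.1 N), for 0.1 s.
2. a fingertip presses the key bar with over 4 N and the player stays level, borne by the wedge (contact force between the fingers and keybar above 4 N and angle between player's own z axis and vertical below 0.02 rad and contact force between wedge and player above 0.3 N), for 0.3 s.
At the end, for the whole second after the job is handed in: Key bar still pressed with 4 to 40 N; player level within 0.02 rad, at rest, within 20 mm of its start, borne by the wedge; wedge flat on the mat, untouched, thin end 30 mm or more under the front; cup, clock and cases within 20 mm of their places (all of step 1 and all of step 2 and contact force between the fingers and keybar below 40 N and distance of each of player, cup, clock, cases from where it was at the start of the episode below 0.02 m and linear speed of each of player, wedge below 0.01 m/s and height (world z) of wedge_back below 0.025 m); the arm keeps its last pose, push and grip.
It fails at once if the wedge is lifted (over 12 mm) or tipped up (height (world z) of wedge_back above 0.029 m or angle between wedge's own z axis and vertical above 0.25 rad).
It fails at once if the player is lifted or shoved more than 40 mm, or tipped by more than 0.35 rad (distance of player from where it was at the start of the episode above 0.04 m or angle between player's own z axis and vertical above 0.35 rad).
It fails at once if the cup is moved by more than 30 mm (distance of cup from where it was at the start of the episode above 0.03 m).
It fails at once if the clock is moved by more than 30 mm (distance of clock from where it was at the start of the episode above 0.03 m).
It fails at once if the cases is moved by more than 30 mm (distance of cases from where it was at the start of the episode above 0.03 m).
It also fails if it takes over 64 s, if anything falls off the work surface, if the arm or the gripper's body presses on something with over 40 N, if the wrist force passes 120 N, or if a joint passes its speed limit or range.

## Working session

There is one attempt and no reset: what is moved stays moved. The work goes in short steps, Python scripts to look and compute and a tool call to move; the robot and the scene stay as the last step left them, time stands still between calls to the robot, and variables do not carry over. Pictures are saved under pics/ and viewed, and the job is handed in when it is done.

Besides the shell and the picture viewer there is one more tool, called as name([rows], argument=value, ...), one row to a line, values as JSON. carry_out: Moves the arm, as the interface text tells. Its arguments: {"type":"object","properties":{"rows":{"type":"array","items":{"type":"array","items":{"type":"number"}}}},"required":["rows"]}

```bash
mkdir -p pics; python3 - <<'E'
from rig import sensors,cams,env
import cv2,numpy as np
o=sensors.get_obs()
for k in o: print(k,np.round(o[k],4))
print(env.pinch_z)
for n in("side","top"):
    im,d=cams.get_image(n); cv2.imwrite(f"pics/{n}0.png",im[:,:,::-1]); np.savez(f"{n}0.npz",im=im,d=d)
    print(n,cams.camera_model(n))
E
```

```text
time 0.0
joint_positions [-1.3126  0.3329 -0.0647  1.461   0.0216  1.3499 -0.0885]
joint_vel [ 0.0001 -0.0019  0.0007 -0.0001  0.001   0.0018 -0.0002]
effort [-3.00000e-04 -6.25461e+01  4.88000e-02 -3.91594e+01  1.62000e-02
  9.90000e-03 -0.00000e+00]
ee_pos [0.1731 0.6001 0.2103]
eef_rot [-4.3950e-01 -3.1105e+00  2.2000e-03]
force [-0.1448  0.0739 -0.5421]
wrist_torque [-0.0144 -0.0162  0.0025]
width 0.0853
-0.0187
side {'vertical_fov': 56.780513724291104, 'cx': 315.91682610423936, 'cy': 191.78357657256092, 'R': array([[-0.72550161, -0.68818873,  0.00660944],
       [-0.49537284,  0.51551648, -0.69917702],
       [ 0.47775847, -0.51052819, -0.71491804]]), 't': array([0.48125193, 0.3590984 , 0.48332503])}
top {'vertical_fov': 44.834847705591166, 'cx': 326.1627384558072, 'cy': 206.34805392272693, 'R': array([[-0.02774589, -0.99939677, -0.02088672],
       [-0.98490495,  0.03090303, -0.17031511],
       [ 0.17085784,  0.01584589, -0.98516826]]), 't': array([0.05578068, 0.63266302, 0.92382776])}
```

View pics/top0.png

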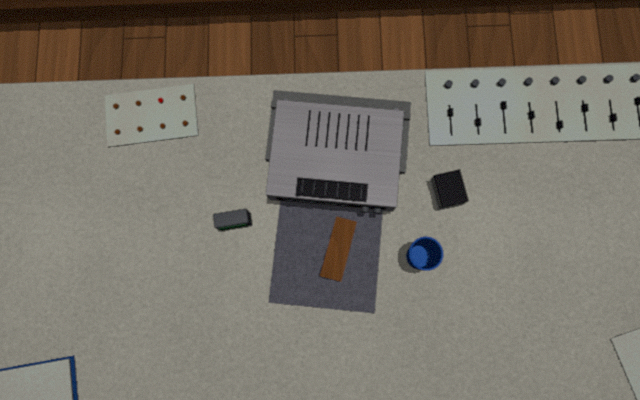

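View pics/side0.png

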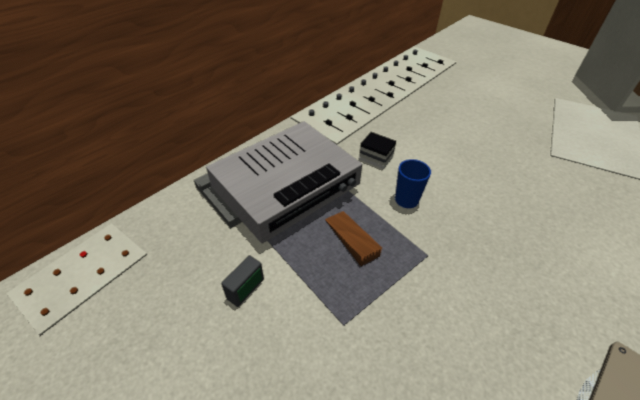

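The top view shows the wedge from its thin end at about (346,218) to its thick end at (331,279). The key bar is at (332,189), the mat runs from (275,205) to (380,310), and the cup is at (425,253). Next I'll measure these.

```bash
cat > h.py <<'E'
import numpy as np,cv2
from rig import sensors,cams,env
def K(n):
    m=cams.camera_model(n); f=200/np.tan(np.radians(m["vertical_fov"])/2); return f,m["cx"],m["cy"],np.array(m["R"]),np.array(m["t"])
def onz(n,uv,z):
    f,cx,cy,R,t=K(n); uv=np.atleast_2d(uv).astype(float)
    d=np.c_[(uv[:,0]-cx)/f,(uv[:,1]-cy)/f,np.ones(len(uv))]@R
    C=-R.T@t; z=np.broadcast_to(z,len(uv)); return C+d*((z-C[2])/d[:,2])[:,None]
def cloud(n,dep):
    f,cx,cy,R,t=K(n); v,u=np.mgrid[:400,:640]
    P=np.stack([(u-cx)/f*dep,(v-cy)/f*dep,dep],-1); return (P-t)@R
def big(m,minA=50):
    c,_=cv2.findContours(m.astype(np.uint8),cv2.RETR_EXTERNAL,cv2.CHAIN_APPROX_NONE); return max(c,key=cv2.contourArea)
def wedgemask(im):
    h=cv2.cvtColor(im,cv2.COLOR_RGB2HSV); m=(h[...,0]<16)&(h[...,1]>120)&(h[...,2]>50); m[:200]=0 ; return m
E
python3 - <<'E'
from h import *
D=np.load("top0.npz"); im,d=D["im"],D["d"]; P=cloud("top",d)
m=wedgemask(im); m[:, :300]=0; m[:,400:]=0
c=big(m); r=cv2.minAreaRect(c); b=cv2.boxPoints(r); print("wedge box",np.round(b,1),r)
mm=np.zeros_like(m,np.uint8); cv2.drawContours(mm,[c],-1,1,-1)
W=P[mm>0]; print("wedge z",np.percentile(W[:,2],[2,50,98]),W.mean(0))
bb=b[np.argsort(b[:,1])]
print("thin",onz("top",bb[:2],.006),"thick",onz("top",bb[2:],.032))
# keybar
g=im.astype(int).max(-1); k=(g<60); k[:170]=0;k[205:]=0;k[:,:285]=0;k[:,372:]=0
kc=big(cv2.morphologyEx(k.astype(np.uint8),cv2.MORPH_CLOSE,np.ones((5,5)))); kr=cv2.minAreaRect(kc); kb=cv2.boxPoints(kr);print("key",np.round(kb,1))
zk=np.median(P[185:193,300:360,2]);print("keyz",zk,"top z",np.median(P[155:170,290:390,2]),"mat z",np.median(P[250:290,285:315,2]), "desk",np.median(P[330:350,200:400,2]), "ledge",np.median(P[95:98,300:380,2]))
print(onz("top",kb,zk), onz("top",[kr[0]],zk))
# player top by depth
t=(P[...,2]>0.06)&(P[...,2]<.12);t[:80]=0;t[215:]=0;t[:,:250]=0;t[:,415:]=0
pc=big(t);pr=cv2.minAreaRect(pc);pb=cv2.boxPoints(pr);print("player",np.round(pb,1));print(onz("top",pb,np.median(P[155:170,290:390,2])))
print("mat corners",onz("top",[[270,303],[376,312]],.002))
E
python3 - <<'E'
import cv2
a=cv2.imread('pics/top0.png')[80:330,200:480]; cv2.imwrite('pics/top0z.png',cv2.resize(a,None,fx=2.4,fy=2.4,interpolation=cv2.INTER_CUBIC))
E
```

```text
wedge box [[319.3 275.6]
 [335.2 216. ]
 [356.2 221.6]
 [340.4 281.2]] ((337.7801208496094, 248.57470703125), (21.772493362426758, 61.645790100097656), 14.931418418884277)
wedge z [0.00496929 0.01928158 0.03259231] [0.55078906 0.0158227  0.02155477]
thin [[ 0.62124895  0.01932802  0.006     ]
 [ 0.60793078 -0.02459428  0.006     ]] thick [[0.49680693 0.05516657 0.032     ]
 [0.48443256 0.0131257  0.032     ]]
key [[285. 178.]
 [366. 178.]
 [366. 204.]
 [285. 204.]]
keyz 0.08909861395927006 top z 0.08117032879041372 mat z 0.002003562617523812 desk 6.73865906079889e-05 ledge 0.019421862981406007
[[ 0.68730791  0.11602984  0.08909861]
 [ 0.68210765 -0.04324998  0.08909861]
 [ 0.63030043 -0.04108672  0.08909861]
 [ 0.63526836  0.11672016  0.08909861]] [[0.65862055 0.03696548 0.08909861]]
player [[264.8 202.6]
 [273.7  99.2]
 [404.8 110.5]
 [395.9 213.9]]
[[ 0.64071628  0.15733001  0.08117033]
 [ 0.85531535  0.13771454  0.08117033]
 [ 0.82149267 -0.12810237  0.08117033]
 [ 0.61020343 -0.09903181  0.08117033]]
mat corners [[ 0.44453402  0.15938284  0.002     ]
 [ 0.42052794 -0.05801856  0.002     ]]
```

View pics/top0z.png

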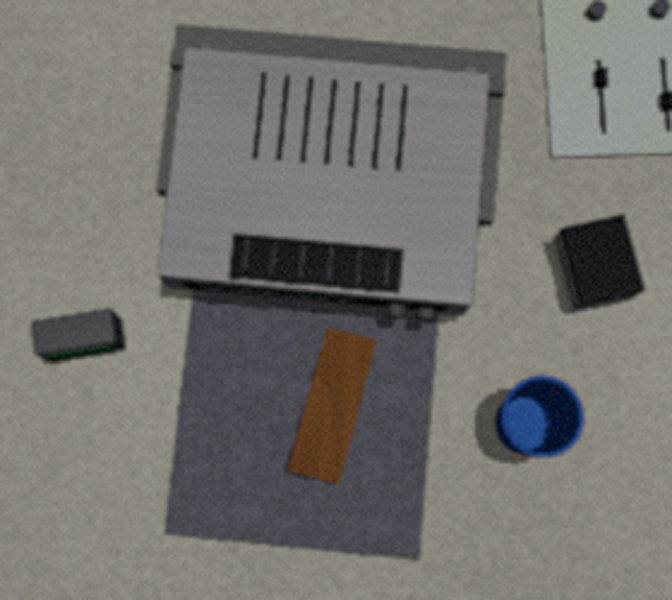

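```bash
cat >> h.py <<'E'
from scipy.spatial.transform import Rotation as Ro
def to_tool(p):
    o=sensors.get_obs(); R=Ro.from_rotvec(o["eef_rot"]).as_matrix(); y=R[:,1]
    print("pos",np.round(o["ee_pos"],4),"yaw",round(float(np.arctan2(-y[0],y[1])),4),"F",np.round(o["force"],2),"w",round(float(o["width"]),4),"t",o["time"])
    print("shift mm",np.round(1000*(R.T@(np.array(p)-o["ee_pos"])),1)); return R
E
python3 - <<'E'
from h import *
to_tool([.459,.0434,.21]);to_tool([.459,.0434,.10])
print("cup",onz("top",[[425,253]],.09),"clock",onz("top",[[231,215]],.055),"cases",onz("top",[[449,189]],.05))
E
```

```text
pos [0.1731 0.6002 0.2104] yaw -0.2807 F [0.74 0.25 0.03] w 0.0853 t 0.1
shift mm [-429.  -455.8    1. ]
pos [0.1731 0.6002 0.2104] yaw -0.2807 F [0.74 0.25 0.03] w 0.0853 t 0.1
shift mm [-429.  -455.6  111. ]
cup [[ 0.53186999 -0.14925047  0.09      ]] clock [[0.62230868 0.2297875  0.055     ]] cases [[ 0.662789   -0.21320578  0.05      ]]
```

carry_out([
  [-0.429,-0.456,0.0,0,0,0,215],
  [-0.429,-0.456,0.0,0,0,0,215],
  [-0.429,-0.456,0.0,0,0,0,215],
  [-0.429,-0.456,0.0,0,0,0,215],
  [-0.429,-0.456,0.0,0,0,0,215],
  [-0.429,-0.456,0.0,0,0,0,215],
  [-0.429,-0.456,0.0,0,0,0,215],
  [-0.429,-0.456,0.0,0,0,0,215],
  [-0.429,-0.456,0.0,0,0,0,215],
  [-0.429,-0.456,0.0,0,0,0,215],
])

```text
time: 1.1
ee_pos: [0.4018, 0.1536, 0.211]
eef_rot: [-0.44, -3.111, -0.001]
force: [1.2, 0.3, 0.0]
width: 0.0135
```

```bash
python3 - <<'E'
from h import *
to_tool([.459,.0434,.10])
E
```

```text
pos [0.4018 0.1536 0.211 ] yaw -0.2808 F [1.19 0.31 0.04] w 0.0135 t 1.1
shift mm [-85.5 -90.1 111. ]
```

carry_out([
  [-0.082,-0.086,0.11,0,0,0,215],
  [-0.082,-0.086,0.11,0,0,0,215],
  [-0.082,-0.086,0.11,0,0,0,215],
  [-0.082,-0.086,0.11,0,0,0,215],
  [-0.082,-0.086,0.11,0,0,0,215],
  [-0.082,-0.086,0.11,0,0,0,215],
])

```text
time: 1.7
ee_pos: [0.4565, 0.0514, 0.1017]
eef_rot: [0.438, 3.111, 0.001]
force: [0.0, -0.5, 0.8]
width: 0.0132
```

```bash
python3 - <<'E'
from h import *
to_tool([.459,.0434,.007])
for n in("side","top"):
    im,d=cams.get_image(n); cv2.imwrite(f"pics/{n}1.png",im[:,:,::-1])
E
```

```text
pos [0.4565 0.0514 0.1017] yaw -0.28 F [ 0.02 -0.51  0.84] w 0.0132 t 1.7
shift mm [-4.7 -7.1 94.7]
```

View pics/side1.png

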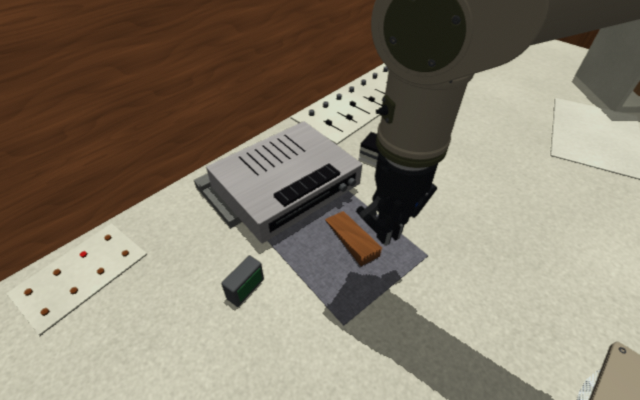

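The side view shows the fingers at about (385,235), above the mat and behind the wedge's thick end at (370,250). I'll lower them now.

carry_out([
  [-0.002,-0.006,0.04,0,0,0,215],
  [-0.002,-0.006,0.08,0,0,0,215],
  [-0.002,-0.006,0.093,0,0,0,215],
  [-0.002,-0.006,0.093,0,0,0,215],
  [-0.002,-0.006,0.093,0,0,0,215],
])

```text
time: 2.3
ee_pos: [0.4577, 0.0448, 0.0096]
eef_rot: [0.438, 3.109, 0.001]
force: [-0.4, -0.7, -0.1]
width: 0.0134
```

```bash
python3 - <<'E'
from h import *
to_tool([.4623,.0425,.007])
for n in("side","top"):
    im,d=cams.get_image(n); cv2.imwrite(f"pics/{n}2.png",cv2.resize(im[150:330,200:480,::-1],None,fx=2.8,fy=2.8))
E
```

```text
pos [0.4577 0.0448 0.0096] yaw -0.2801 F [-0.43 -0.71 -0.11] w 0.0134 t 2.3
shift mm [-5.1 -0.9  2.6]
```

View pics/side2.png

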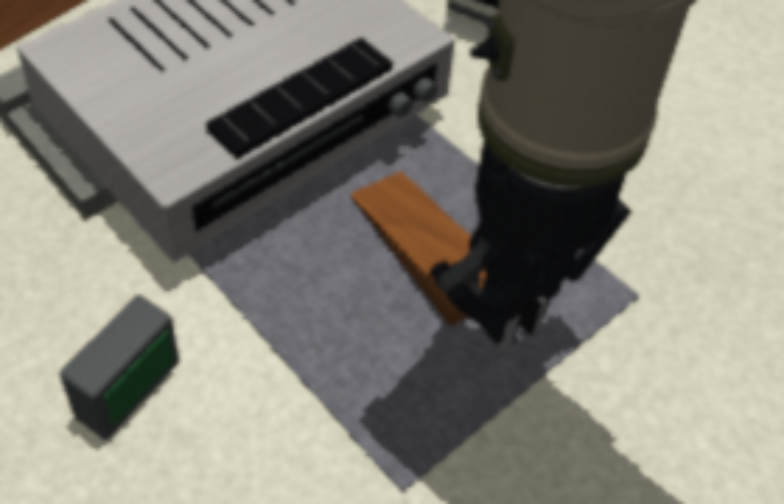

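View pics/top2.png

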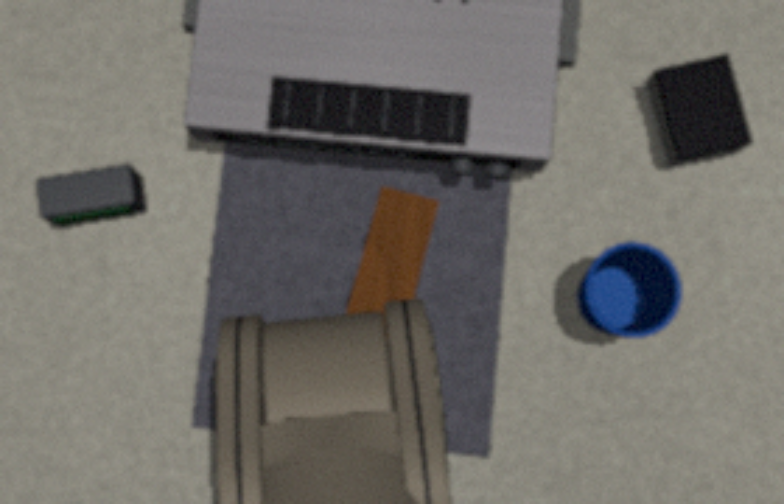

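carry_out([
  [-0.01,0,0.002,0,0,0,215],
  [-0.018,0,0.002,0,0,0,215],
  [-0.022,0,0.002,0,0,0,215],
  [-0.025,0,0.002,0,0,0,215],
  [-0.03,0,0.002,0,0,-0.5,215],
  [-0.035,0.0001,0.002,0,0,-1.1,215],
  [-0.04,0.0002,0.002,0,0,-1.7,215],
  [-0.045,0.0004,0.002,0,0,-2.3,215],
  [-0.05,0.0006,0.002,0,0,-2.8,215],
  [-0.055,0.0009,0.002,0,0,-3.4,215],
])

```text
time: 3.4
ee_pos: [0.5101, 0.0296, 0.0061]
eef_rot: [-0.346, -3.122, -0.0]
force: [-3.5, -0.4, 3.0]
width: 0.0134
```

```bash
python3 - <<'E'
from h import *
to_tool([.4623,.0425,.007])
for n in("side","top"):
    im,d=cams.get_image(n); np.savez(f"{n}3.npz",im=im,d=d);cv2.imwrite(f"pics/{n}3.png",cv2.resize(im[150:330,200:480,::-1],None,fx=2.8,fy=2.8))
E
```

```text
pos [0.5101 0.0296 0.0061] yaw -0.2207 F [-3.49 -0.36  3.03] w 0.0134 t 3.4
shift mm [49.4  2.2 -0.9]
```

View pics/top3.png

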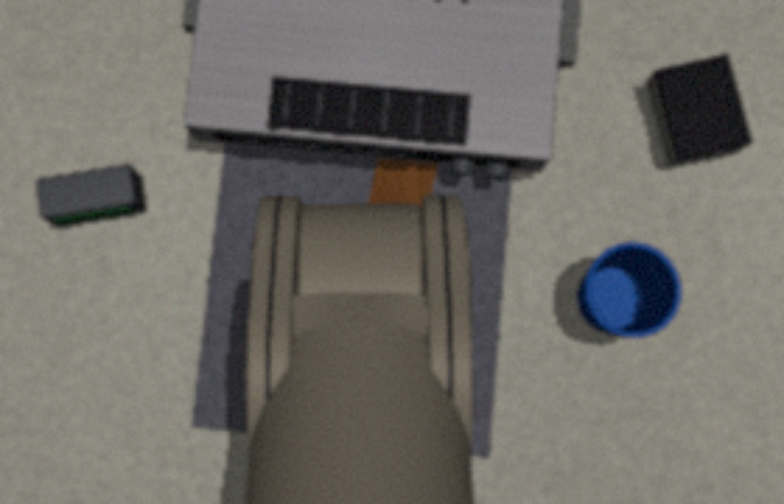

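View pics/side3.png

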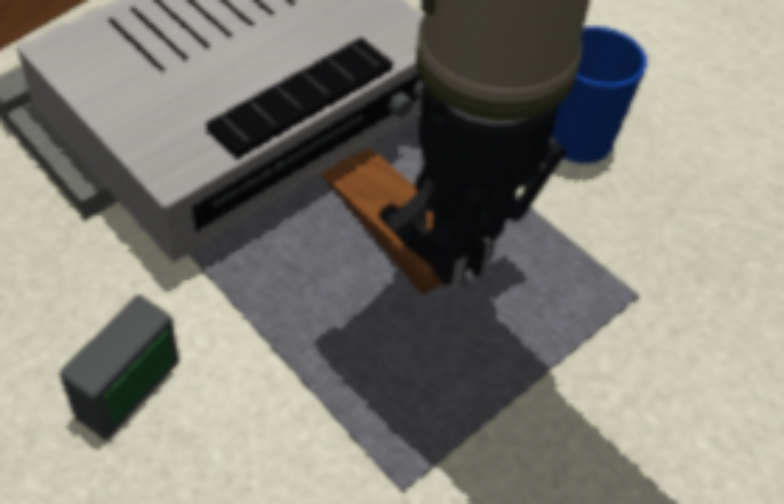

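The wedge is following the fingers: its thin end is at the player's front edge, near (405,165) in the top zoom. I'll hold for a moment to read the force at rest.

carry_out([
  [0,0,-0.002,0,0,0,215],
  [0,0,-0.002,0,0,0,215],
  [0,0,-0.002,0,0,0,215],
])

```text
time: 3.8
ee_pos: [0.5098, 0.0297, 0.0082]
eef_rot: [0.347, 3.122, 0.0]
force: [0.3, -0.9, -0.5]
width: 0.0134
```

```bash
python3 - <<'E'
from h import *
to_tool([.4623,.0425,.007])
to_tool([.4623,.0425,.007])
E
```

```text
pos [0.5098 0.0297 0.0082] yaw -0.2214 F [ 0.31 -0.86 -0.48] w 0.0134 t 3.8
shift mm [49.2  2.   1.2]
pos [0.5098 0.0297 0.0082] yaw -0.2214 F [ 0.31 -0.86 -0.48] w 0.0134 t 3.8
shift mm [49.2  2.   1.2]
```

carry_out([
  [-0.004,0,0,0,0,-0.6,215],
  [-0.008,0.0001,0,0,0,-1.2,215],
  [-0.012,0.0002,0,0,0,-1.8,215],
  [-0.016,0.0003,0,0,0,-2.4,215],
  [-0.02,0.0005,0,0,0,-3.0,215],
  [-0.024,0.0007,0,0,0,-3.6,215],
  [-0.028,0.001,0,0,0,-4.2,215],
  [-0.032,0.0013,0,0,0,-4.8,215],
  [-0.036,0.0017,0,0,0,-5.4,215],
  [-0.04,0.0021,0,0,0,-6.0,215],
])

```text
time: 4.8
ee_pos: [0.5496, 0.0229, 0.0081]
eef_rot: [0.182, 3.136, 0.0]
force: [-0.4, 0.1, 0.4]
width: 0.0136
```

carry_out([
  [0,0,0,0,0,0,215],
  [0,0,0,0,0,0,215],
])

```text
time: 5.0
ee_pos: [0.5494, 0.0229, 0.0081]
eef_rot: [0.184, 3.136, 0.0]
force: [0.2, 0.2, -0.1]
width: 0.0134
```

```bash
python3 - <<'E'
from h import *
to_tool([.4623,.0425,.007])
for n in("side","top"):
    im,d=cams.get_image(n); np.savez(f"{n}4.npz",im=im,d=d);cv2.imwrite(f"pics/{n}4.png",cv2.resize(im[150:330,200:480,::-1],None,fx=2.8,fy=2.8))
E
```

```text
pos [0.5494 0.0229 0.0081] yaw -0.1169 F [ 0.24  0.2  -0.12] w 0.0134 t 5.0
shift mm [88.8  9.3  1.1]
```

View pics/side4.png

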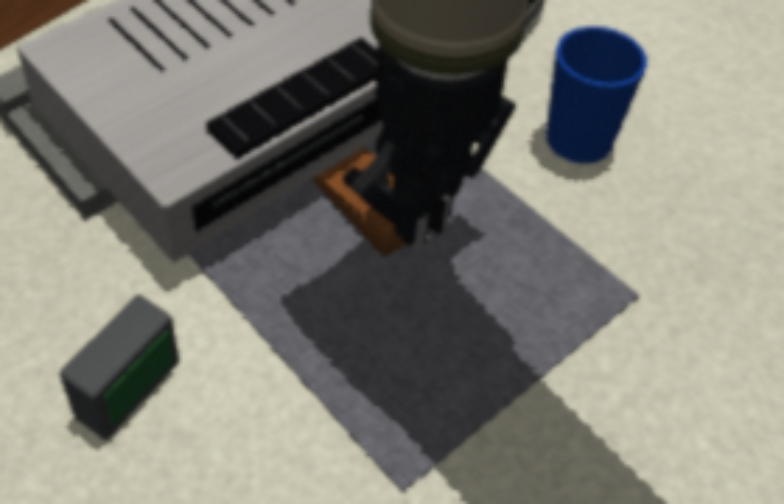

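The wedge is straight and partly under the player, and the push is still free. I'll continue in small steps and watch the force.

carry_out([
  [-0.002,0,0,0,0,0,215],
  [-0.004,0,0,0,0,0,215],
  [-0.006,0,0,0,0,0,215],
  [-0.008,0,0,0,0,0,215],
  [-0.01,0,0,0,0,0,215],
  [-0.012,0,0,0,0,0,215],
  [-0.012,0,0,0,0,0,215],
])

```text
time: 5.8
ee_pos: [0.5615, 0.0215, 0.0081]
eef_rot: [0.183, 3.136, 0.0]
force: [-0.5, -0.6, -0.1]
width: 0.0133
```

carry_out([
  [-0.002,0,0,0,0,0,215],
  [-0.004,0,0,0,0,0,215],
  [-0.004,0,0,0,0,0,215],
])

```text
time: 6.1
ee_pos: [0.5654, 0.021, 0.0081]
eef_rot: [0.183, 3.136, 0.0]
force: [-0.2, -0.5, -0.1]
width: 0.0135
```

carry_out([
  [-0.001,0,0,0,0,0,215],
  [-0.002,0,0,0,0,0,215],
  [-0.002,0,0,0,0,0,215],
])

```text
time: 6.4
ee_pos: [0.5672, 0.0208, 0.0081]
eef_rot: [0.183, 3.136, 0.0]
force: [-0.7, -0.4, -0.5]
width: 0.0133
```

carry_out([
  [-0.001,0,0,0,0,0,215],
  [-0.002,0,0,0,0,0,215],
  [-0.002,0,0,0,0,0,215],
])

```text
time: 6.7
ee_pos: [0.5693, 0.0206, 0.0081]
eef_rot: [0.183, 3.136, 0.0]
force: [-0.2, 0.3, 0.4]
width: 0.0136
```

carry_out([
  [-0.001,0,0,0,0,0,215],
  [-0.002,0,0,0,0,0,215],
  [-0.002,0,0,0,0,0,215],
])

```text
time: 7.0
ee_pos: [0.5713, 0.0203, 0.0081]
eef_rot: [0.183, 3.136, 0.0]
force: [-0.8, 0.9, 0.1]
width: 0.0132
```

```bash
python3 - <<'E'
from h import *
to_tool([.4623,.0425,.007])
for n in("side","top"):
    im,d=cams.get_image(n); np.savez(f"{n}5.npz",im=im,d=d);cv2.imwrite(f"pics/{n}5.png",cv2.resize(im[150:330,200:480,::-1],None,fx=2.8,fy=2.8))
E
```

```text
pos [0.5713 0.0203 0.0081] yaw -0.1168 F [-0.77  0.89  0.11] w 0.0132 t 7.0
shift mm [110.8   9.3   1.1]
```

View pics/side5.png

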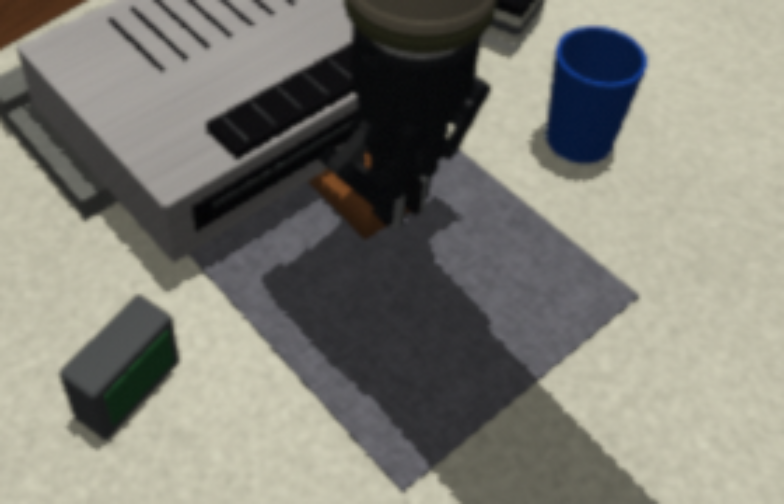

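Still free. The thick end is at about (375,230) in the zoom and is still moving with the fingers.

carry_out([
  [-0.001,0,0,0,0,0,215],
  [-0.002,0,0,0,0,0,215],
  [-0.002,0,0,0,0,0,215],
])

```text
time: 7.4
ee_pos: [0.5732, 0.0201, 0.0081]
eef_rot: [0.183, 3.136, 0.0]
force: [1.1, 0.5, 0.3]
width: 0.013
```

carry_out([
  [-0.001,0,0,0,0,0,215],
  [-0.002,0,0,0,0,0,215],
  [-0.002,0,0,0,0,0,215],
])

```text
time: 7.7
ee_pos: [0.5748, 0.0199, 0.008]
eef_rot: [-0.183, -3.135, -0.0]
force: [-2.6, 0.3, 0.8]
width: 0.0133
```

carry_out([
  [-0.001,0,0,0,0,0,215],
  [-0.0015,0,0,0,0,0,215],
  [-0.0015,0,0,0,0,0,215],
])

```text
time: 8.0
ee_pos: [0.5753, 0.0198, 0.0078]
eef_rot: [-0.183, -3.133, -0.0]
force: [-7.5, 0.9, 5.1]
width: 0.0137
```

Force rose to 7.5 N, so the wedge is tight. I'll check the player's level before backing off.

```bash
python3 - <<'E'
from h import *
to_tool([.4623,.0425,.007])
def fit(d):
    P=cloud("top",d); 
    out=[]
    Q=P[115:172,285:390].reshape(-1,3); Q=Q[np.abs(Q[:,2]-.0812)<.006]
    A=np.c_[Q[:,:2],np.ones(len(Q))]; s=np.linalg.lstsq(A,Q[:,2],rcond=None)[0]; return s[:2],A.mean(0)@s
print(fit(np.load("top0.npz")["d"]),fit(np.load("top5.npz")["d"]))
im,d=cams.get_image("top"); print(fit(d)); np.savez("top6.npz",im=im,d=d)
E
```

```text
pos [0.5753 0.0198 0.0078] yaw -0.1168 F [-7.46  0.87  5.12] w 0.0137 t 8.0
shift mm [114.8   9.4   1.1]
(array([0.00052332, 0.00153672]), np.float64(0.08127345143223276)) (array([-0.00037501,  0.00148182]), np.float64(0.08126282808033047))
(array([0.0004615 , 0.00182077]), np.float64(0.08126767614948327))
```

carry_out([
  [0.004,0,0,0,0,0,215],
  [0.015,0,0,0,0,0,215],
  [0.035,0,0,0,0,0,215],
  [0.06,0,0,0,0,0,215],
  [0.06,0,-0.03,0,0,0,255],
  [0.06,0,-0.08,0,0,0,255],
  [0.06,0,-0.13,0,0,0,255],
  [0.06,0,-0.13,0,0,0,255],
  [0.06,0,-0.13,0,0,0,255],
])

```text
time: 8.95
ee_pos: [0.5174, 0.0271, 0.1392]
eef_rot: [0.183, 3.133, 0.003]
force: [0.2, 0.9, -0.9]
width: 0.0005
```

```bash
python3 - <<'E'
from h import *
to_tool([.662,.015,.130])
for n in("side","top"):
    im,d=cams.get_image(n); np.savez(f"{n}7.npz",im=im,d=d);cv2.imwrite(f"pics/{n}7.png",cv2.resize(im[150:330,200:480,::-1],None,fx=2.8,fy=2.8))
E
```

```text
pos [0.5174 0.0271 0.1392] yaw -0.1164 F [ 0.25  0.95 -0.87] w 0.0005 t 8.95
shift mm [-145.     4.8    9.6]
```

View pics/side7.png

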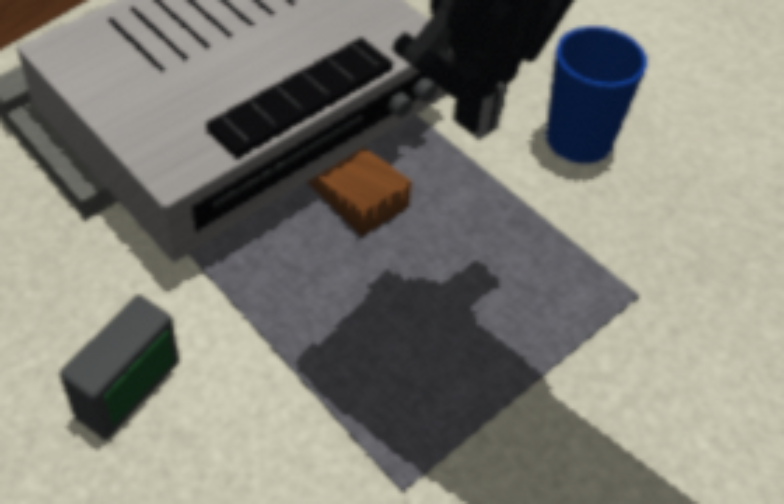

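View pics/top7.png

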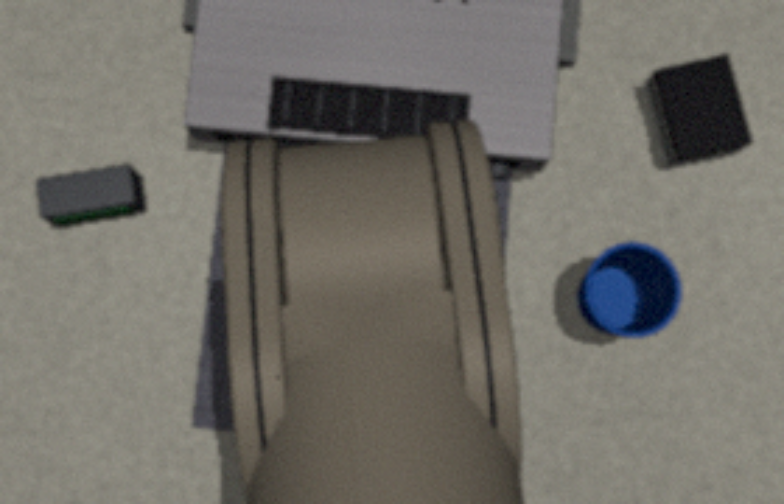

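The wedge stands straight under the front, with its thick end at (360,195) in the side zoom, and the fingers are clear of it. I'll move over the key bar.

carry_out([
  [-0.04,0.001,0,0,0,0,255],
  [-0.08,0.003,0,0,0,0,255],
  [-0.12,0.005,0,0,0,0,255],
  [-0.143,0.005,0,0,0,0,255],
  [-0.143,0.005,0.02,0,0,0,255],
  [-0.143,0.005,0.02,0,0,0,255],
  [-0.143,0.005,0.02,0,0,0,255],
])

```text
time: 9.75
ee_pos: [0.6584, 0.0149, 0.1167]
eef_rot: [-0.183, -3.133, 0.001]
force: [0.7, 0.6, 0.9]
width: 0.0002
```

```bash
python3 - <<'E'
from h import *
to_tool([.661,.016,.089])
for n in("side",):
    im,d=cams.get_image(n); cv2.imwrite(f"pics/{n}8.png",cv2.resize(im[100:280,200:480,::-1],None,fx=2.8,fy=2.8))
E
```

```text
pos [0.6584 0.0149 0.1167] yaw -0.117 F [0.72 0.59 0.93] w 0.0002 t 9.75
shift mm [-2.5  1.4 27.7]
```

View pics/side8.png

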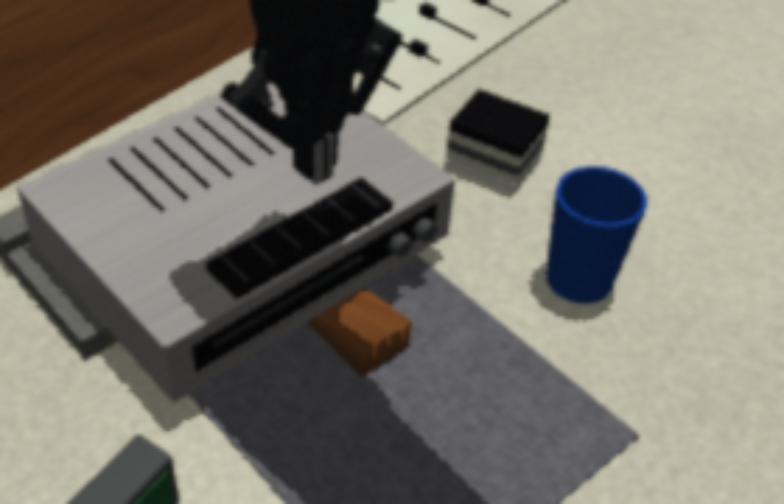

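The closed fingertips at (318,175) in the zoom are above the key bar. I'll come down gently.

carry_out([
  [-0.002,0.001,0.01,0,0,0,255],
  [-0.002,0.001,0.02,0,0,0,255],
  [-0.002,0.001,0.024,0,0,0,255],
  [-0.002,0.001,0.026,0,0,0,255],
  [-0.002,0.001,0.027,0,0,0,255],
  [-0.002,0.001,0.0275,0,0,0,255],
  [-0.002,0.001,0.0275,0,0,0,255],
])

```text
time: 10.5
ee_pos: [0.6618, 0.0158, 0.0908]
eef_rot: [0.183, 3.136, 0.0]
force: [-0.7, -0.2, 0.7]
width: -0.0001
```

carry_out([
  [0,0,0.0005,0,0,0,255],
  [0,0,0.001,0,0,0,255],
  [0,0,0.001,0,0,0,255],
])

```text
time: 10.8
ee_pos: [0.6617, 0.0158, 0.0896]
eef_rot: [0.183, 3.136, 0.0]
force: [0.6, -0.7, -0.6]
width: -0.0003
```

carry_out([
  [0,0,0.0005,0,0,0,255],
  [0,0,0.001,0,0,0,255],
  [0,0,0.001,0,0,0,255],
])

```text
time: 11.1
ee_pos: [0.6616, 0.0158, 0.0885]
eef_rot: [-0.183, -3.136, -0.0]
force: [0.1, -0.0, 0.2]
width: 0.0002
```

carry_out([
  [0,0,0.0005,0,0,0,255],
  [0,0,0.0005,0,0,0,255],
  [0,0,0.0005,0,0,0,255],
])

```text
time: 11.4
ee_pos: [0.6617, 0.0158, 0.0881]
eef_rot: [-0.183, -3.136, -0.0]
force: [-0.5, 0.8, -0.1]
width: -0.0004
```

carry_out([
  [0,0,0.0005,0,0,0,255],
  [0,0,0.001,0,0,0,255],
  [0,0,0.001,0,0,0,255],
])

```text
time: 11.7
ee_pos: [0.6617, 0.0158, 0.087]
eef_rot: [-0.183, -3.136, -0.0]
force: [-0.1, -0.2, 0.2]
width: 0.0002
```

carry_out([
  [0,0,0.0005,0,0,0,255],
  [0,0,0.0005,0,0,0,255],
  [0,0,0.0005,0,0,0,255],
])

```text
time: 12.0
ee_pos: [0.6617, 0.0158, 0.0866]
eef_rot: [-0.183, -3.136, -0.0]
force: [0.2, 1.1, 0.4]
width: 0.0
```

```bash
python3 - <<'E'
from h import *
to_tool([.661,.016,.089])
im,d=cams.get_image("side"); cv2.imwrite(f"pics/side9.png",cv2.resize(im[130:240,240:400,::-1],None,fx=4.8,fy=4.8))
P=cloud("side",d);P0=cloud("side",np.load("side0.npz")["d"])
for (u,v) in [(290,196),(250,190),(270,170),(320,135)]:
    print(np.median(P[v-2:v+3,u-2:u+3],(0,1)),np.median(P0[v-2:v+3,u-2:u+3],(0,1)))
E
```

```text
pos [0.6617 0.0158 0.0866] yaw -0.1167 F [0.18 1.06 0.38] w 0.0 t 12.0
shift mm [ 0.7  0.2 -2.4]
[0.65896538 0.07534725 0.09014725] [0.65970134 0.07429529 0.09055807]
[0.73277442 0.11265149 0.08222613] [0.73332804 0.11246174 0.08234138]
[0.74752838 0.04793337 0.08251918] [0.74825392 0.04726447 0.08225848]
[0.64376455 0.01148718 0.20517299] [ 0.7558917  -0.1100261   0.08187075]
```

View pics/side9.png

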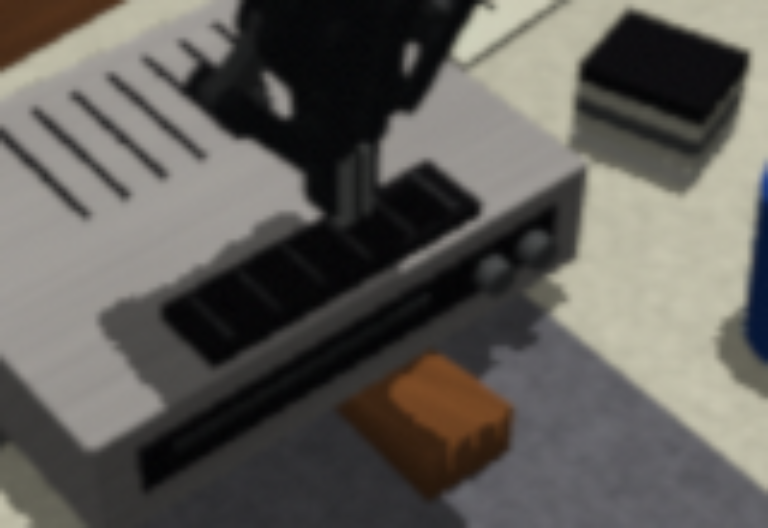

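The tips at (350,220) are at the key bar's middle, and the bar hasn't moved. I'll keep going in small steps.

carry_out([
  [0,0,0.0005,0,0,0,255],
  [0,0,0.0005,0,0,0,255],
  [0,0,0.0005,0,0,0,255],
])

```text
time: 12.35
ee_pos: [0.6617, 0.0158, 0.0861]
eef_rot: [-0.183, -3.136, -0.0]
force: [-0.6, 0.2, -0.4]
width: -0.0003
```

carry_out([
  [0,0,0.0005,0,0,0,255],
  [0,0,0.0005,0,0,0,255],
  [0,0,0.0005,0,0,0,255],
])

```text
time: 12.65
ee_pos: [0.6617, 0.0158, 0.0856]
eef_rot: [-0.183, -3.136, -0.0]
force: [0.0, 0.1, -0.3]
width: -0.0001
```

carry_out([
  [0,0,0.0005,0,0,0,255],
  [0,0,0.0005,0,0,0,255],
  [0,0,0.0005,0,0,0,255],
])

```text
time: 12.95
ee_pos: [0.6617, 0.0158, 0.0851]
eef_rot: [0.183, 3.136, 0.0]
force: [0.6, -0.3, 0.4]
width: 0.0001
```

carry_out([
  [0,0,0.0005,0,0,0,255],
  [0,0,0.001,0,0,0,255],
  [0,0,0.001,0,0,0,255],
])

```text
time: 13.25
ee_pos: [0.6616, 0.0158, 0.084]
eef_rot: [-0.183, -3.136, -0.0]
force: [-0.0, -0.3, -0.3]
width: 0.0001
```

```bash
python3 - <<'E'
from h import *
to_tool([.661,.016,.089])
im,d=cams.get_image("side"); cv2.imwrite(f"pics/side10.png",cv2.resize(im[130:240,240:400,::-1],None,fx=4.8,fy=4.8))
P=cloud("side",d);P0=cloud("side",np.load("side0.npz")["d"])
for (u,v) in [(290,196),(250,190),(270,170)]:
    print(np.median(P[v-2:v+3,u-2:u+3],(0,1)),np.median(P0[v-2:v+3,u-2:u+3],(0,1)))
for v in range(166,182): print(v,np.round(P[v,308:320,2]*1000).astype(int),np.round(P[v,313],3))
E
```

```text
pos [0.6616 0.0158 0.084 ] yaw -0.1167 F [-0.01 -0.27 -0.3 ] w 0.0001 t 13.25
shift mm [ 0.6  0.1 -5. ]
[0.65992333 0.07530068 0.09040626] [0.65970134 0.07429529 0.09055807]
[0.73338596 0.11247074 0.08184178] [0.73332804 0.11246174 0.08234138]
[0.74834666 0.04776622 0.08198464] [0.74825392 0.04726447 0.08225848]
166 [136 136 135 138 136 134 134 131 130 126 124  84] [0.653 0.02  0.134]
167 [134 133 133 134 134 133 131 128 129 122 122  82] [0.653 0.021 0.133]
168 [131 131 129 131 593 130 128 126 126 120 117  91] [0.653 0.02  0.13 ]
169 [130 128 129 129 127 127 127 125 123 116  90  90] [0.653 0.02  0.127]
170 [126 126 125 127 127 124 123 122 118 115  90  90] [0.653 0.02  0.124]
171 [125 123 122 123 124 122 121 120 119 112  90  92] [0.653 0.02  0.122]
172 [121 119 119 122 122 120 119 117 116  89  91  91] [0.652 0.021 0.12 ]
173 [119 118 116 119 119 117 116 115 113  91  90  92] [0.653 0.02  0.117]
174 [116 115 115 117 116 114 114 112 109  92  90  91] [0.653 0.02  0.114]
175 [115 112 112 113 113 111 113 110  90  90  90  91] [0.653 0.02  0.111]
176 [112 108 110 112 111 110  91  90  92  90  90  91] [0.652 0.021 0.11 ]
177 [ 91  92 107 110  90  91  89  91  88  90  90  91] [0.664 0.009 0.091]
178 [89 91 91 91 89 91 89 89 90 90 89 92] [0.662 0.011 0.091]
179 [90 91 91 91 90 90 92 90 92 91 90 90] [0.661 0.012 0.09 ]
180 [91 91 90 91 89 90 91 90 91 90 90 92] [0.659 0.014 0.09 ]
181 [92 91 88 91 91 89 91 91 89 90 90 90] [0.657 0.015 0.089]
```

View pics/side10.png

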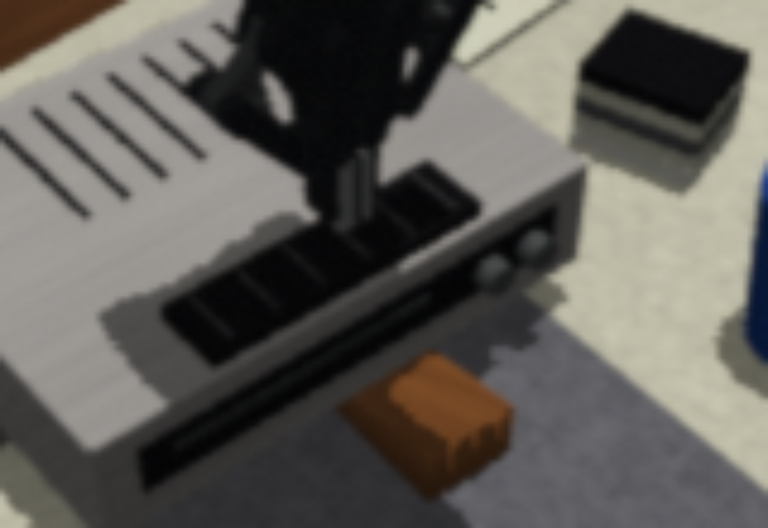

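The side depth shows the bottom of the fingers at z≈0.109. The bar is visible beneath them at z≈0.090, so about 18 mm of air remains and the reported TCP height doesn't match. I'll check this by projecting the TCP.

```bash
python3 - <<'E'
from h import *
f,cx,cy,R,t=K("side")
for z in(.084,.09,.1,.11):
    for dx in (-.011,0):
        c=R@np.array([.6616+dx,.0158,z])+t; print(z,dx,np.round([cx+f*c[0]/c[2],cy+f*c[1]/c[2]],1))
o=sensors.get_obs();print(np.round(o["joint_positions"],4),np.round(o["effort"],2))
im,d=cams.get_image("side");P=cloud("side",d)
for v in range(160,180,2): print(v,np.round(P[v,300:330:2,2]*1000).astype(int))
cv2.imwrite("pics/side11.png",cv2.resize(im[145:195,285:345,::-1],None,fx=12,fy=12,interpolation=cv2.INTER_NEAREST))
E
```

```text
0.084 -0.011 [315.4 184.8]
0.084 0 [311.3 182.1]
0.09 -0.011 [315.4 182.6]
0.09 0 [311.3 179.9]
0.1 -0.011 [315.4 178.9]
0.1 0 [311.3 176.1]
0.11 -0.011 [315.4 175.1]
0.11 0 [311.3 172.4]
[-0.4634  0.5421  0.5102  1.5248 -0.28    1.1481  1.5552] [ 0.000e+00 -6.653e+01  1.133e+01 -3.517e+01  1.000e-02 -0.000e+00
  0.000e+00]
160 [167 165 162 155 158 154 152 143 146 145  83  81  80  82  82]
162 [162 160 157 150 150 150 150 143 140 132  84  82  82  84  83]
164 [157 154 154 142 142 144 142 138 135 130  84  81  81  92  89]
166 [ 81 150 132 137 139 135 137 133 131 122  83  90  91  91  91]
168 [ 83  81 128 133 132 129 131 129 126 116  91  91  90  92  93]
170 [ 84  83 121 125 126 125 125 124 120  88  90  91  91  90  90]
172 [ 82  82 116 121 121 118 120 117 114  91  90  89  91  91  91]
174 [ 83  82  83 116 116 115 114 114 110  90  91  90  90  90  90]
176 [ 83  82  90  90 113 110 111  91  90  91  92  89  90  89  89]
178 [90 90 90 90 91 91 91 89 91 92 90 90 91 90 90]
```

View pics/side11.png

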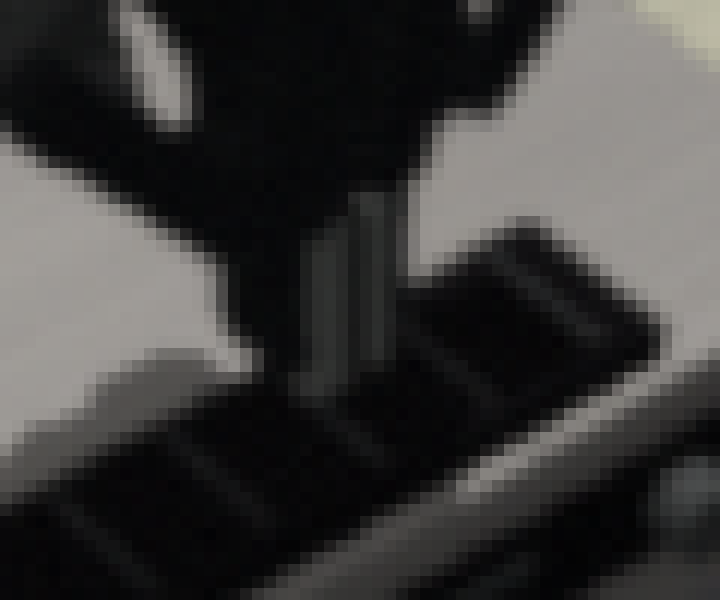

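The fingertips are about 17 mm above the bar, so the TCP reading is about 23 mm below the visible tips. I'll go by relative height and force.

carry_out([
  [0,0,0.002,0,0,0,255],
  [0,0,0.004,0,0,0,255],
  [0,0,0.006,0,0,0,255],
  [0,0,0.008,0,0,0,255],
  [0,0,0.01,0,0,0,255],
  [0,0,0.01,0,0,0,255],
])

```text
time: 13.95
ee_pos: [0.6615, 0.0158, 0.0737]
eef_rot: [-0.183, -3.136, 0.0]
force: [0.1, 0.4, -0.1]
width: -0.0001
```

```bash
python3 - <<'E'
from h import *
to_tool([.661,.016,.089])
im,d=cams.get_image("side");P=cloud("side",d)
for v in range(166,188,2): print(v,np.round(P[v,300:330:2,2]*1000).astype(int))
E
```

```text
pos [0.6615 0.0158 0.0737] yaw -0.1167 F [ 0.11  0.45 -0.08] w -0.0001 t 13.95
shift mm [  0.5   0.1 -15.3]
166 [152 150 148 140 141 140 139 133 130 123  82  90  89  90  90]
168 [149 147 145 133 132 136 132 128 125 117  90  91  91  91  91]
170 [ 82 140 123 126 127 125 126 122 120 113  90  91  91  90  89]
172 [ 83  81 116 120 123 119 121 119 116 109  92  91  88  91  89]
174 [ 82  84 110 116 117 114 116 113 108  91  89  91  90  91  90]
176 [ 82  81 107 111 112 110 111 108 105  90  89  90  90  89  90]
178 [ 88  91  90 105 106 104 107 104 100  90  89  91  90  90  91]
180 [ 90  90  89  91 100  99 100  90  91  91  90  93  90  87 593]
182 [91 90 91 89 91 91 90 92 90 91 89 88 88 83 82]
184 [91 91 90 90 91 90 91 91 90 88 87 84 82 83 79]
186 [90 89 91 90 91 89 91 91 87 84 83 82 79 77 74]
```

carry_out([
  [0,0,0.0015,0,0,0,255],
  [0,0,0.003,0,0,0,255],
  [0,0,0.0045,0,0,0,255],
  [0,0,0.0045,0,0,0,255],
])

```text
time: 14.4
ee_pos: [0.6617, 0.0158, 0.0696]
eef_rot: [-0.183, -3.136, -0.0]
force: [0.2, -0.1, 0.2]
width: 0.0001
```

carry_out([
  [0,0,0.0005,0,0,0,255],
  [0,0,0.001,0,0,0,255],
  [0,0,0.001,0,0,0,255],
])

```text
time: 14.7
ee_pos: [0.6618, 0.0157, 0.0694]
eef_rot: [0.183, 3.136, 0.001]
force: [-3.4, -0.2, 6.9]
width: 0.0
```

carry_out([
  [0,0,0.0005,0,0,0,255],
  [0,0,0.001,0,0,0,255],
  [0,0,0.001,0,0,0,255],
])

```text
time: 15.0
ee_pos: [0.6618, 0.0158, 0.0693]
eef_rot: [0.183, 3.136, 0.001]
force: [-7.0, 0.3, 16.0]
width: 0.0001
```

The force is now 16 N with only about 0.3 mm of give. I'll hold here and check level and positions.

carry_out([
  [0,0,0,0,0,0,255],
  [0,0,0,0,0,0,255],
  [0,0,0,0,0,0,255],
  [0,0,0,0,0,0,255],
  [0,0,0,0,0,0,255],
  [0,0,0,0,0,0,255],
])

```text
time: 15.6
ee_pos: [0.6618, 0.0158, 0.0693]
eef_rot: [0.183, 3.136, 0.001]
force: [-7.4, 0.6, 16.0]
width: 0.0
```

```bash
python3 - <<'E'
from h import *
to_tool([.661,.016,.089])
im,d=cams.get_image("side");P=cloud("side",d);P0=cloud("side",np.load("side0.npz")["d"])
cv2.imwrite("pics/side12.png",cv2.resize(im[100:300,200:480,::-1],None,fx=2.8,fy=2.8))
def fit(P):
    Q=P[140:225,205:300].reshape(-1,3); Q=Q[np.abs(Q[:,2]-.082)<.004]
    A=np.c_[Q[:,:2],np.ones(len(Q))]; s=np.linalg.lstsq(A,Q[:,2],rcond=None)[0]; return s[:2],len(Q)
print(fit(P0),fit(P)); to_tool([.661,.016,.089])
E
```

```text
pos [0.6618 0.0158 0.0693] yaw -0.1169 F [-7.38  0.65 15.98] w 0.0 t 15.6
shift mm [  0.8   0.2 -19.7]
(array([ 0.00058118, -0.00206236]), 4884) (array([ 0.00140648, -0.00243072]), 4535)
pos [0.6618 0.0158 0.0693] yaw -0.1168 F [-7.61  0.69 15.63] w -0.0001 t 15.65
shift mm [  0.8   0.1 -19.7]
```

View pics/side12.png

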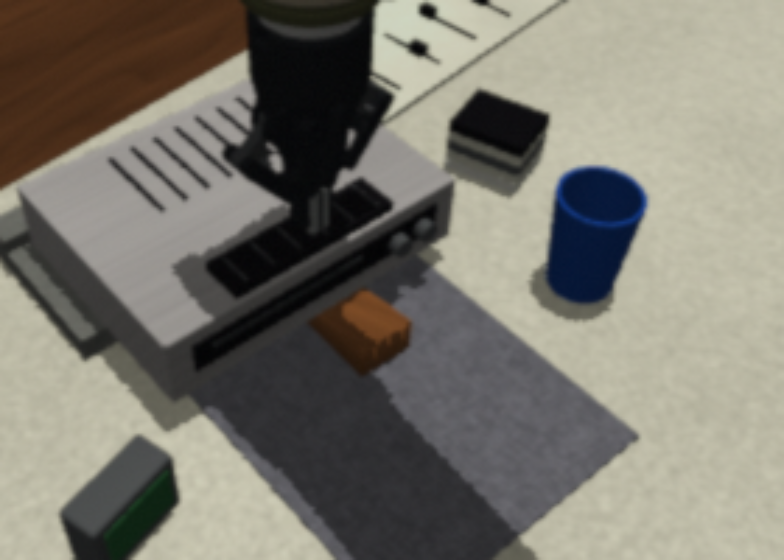

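```bash
python3 - <<'E'
from h import *
im,d=cams.get_image("side");P=cloud("side",d)
for v in range(176,190): print(v,np.round(P[v,304:326:2,2]*1000).astype(int))
# lowest gripper points away from the bar
for v in range(150,176,4): print(v,np.round(P[v,274:304:2,2]*1000).astype(int))
im,d=cams.get_image("top"); cv2.imwrite("pics/top12.png",cv2.resize(im[80:330,200:480,::-1],None,fx=2.4,fy=2.4))
to_tool([0,0,0])
E
```

```text
176 [107 111 112 109 110 107 106  91  91  89  91]
177 [104 107 109 108 107 104 101  89  91  90  92]
178 [ 99 105 107 104 106 103  99  89  91  89  89]
179 [ 90 102 103 101 102  99  98  90  89  89  90]
180 [ 89  97 100 100  99  96  91  91  90  91  90]
181 [91 90 98 94 96 95 89 90 90 90 89]
182 [90 90 90 93 94 90 90 91 91 89 85]
183 [89 92 88 90 91 90 90 89 90 87 84]
184 [91 90 90 90 89 90 90 89 86 83 81]
185 [89 90 92 90 91 90 92 88 84 81 81]
186 [90 90 90 91 91 90 87 85 83 83 81]
187 [90 91 91 91 91 88 84 82 81 80 78]
188 [89 91 89 90 87 85 82 82 80 79 74]
189 [90 91 90 88 86 81 83 80 80 74 69]
150 [ 84  83  82  83  82  82 188 190 191 190 187 189 190 189 184]
154 [ 82  84  81 181 184 184 185 185 183 182 178  83  82 173 175]
158 [ 83  83  83  81 179 181 182 184 182 181 178 176  83 146 147]
162 [ 84  82  82  82  82  83 176 177 174 173 172 167 165 147 146]
166 [ 83  83  82  84  83  83  82  83  81 164 161 159 155 153 151]
170 [ 84  82  83  83  82  81  83  82  83  81  82  84  83 142 143]
174 [82 83 82 81 83 84 83 83 81 82 82 83 82 81 82]
pos [0.6618 0.0158 0.0694] yaw -0.1168 F [-7.74  0.45 15.74] w 0.0 t 15.75
shift mm [655.5 -92.9  69. ]
```

View pics/top12.png

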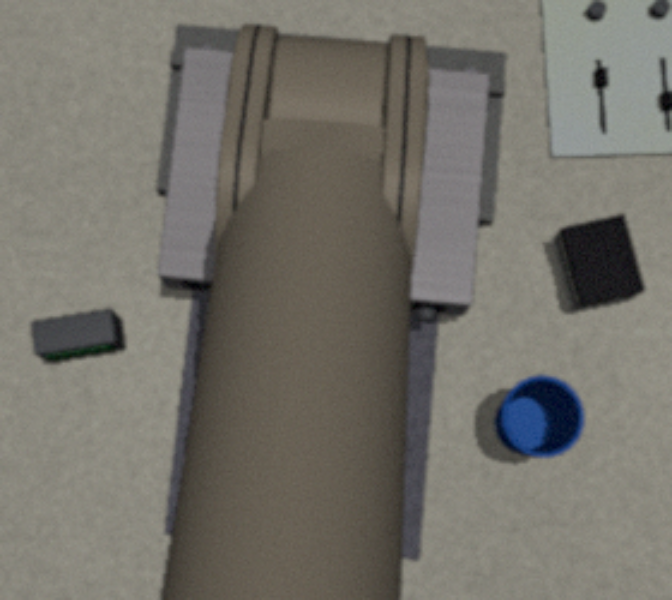

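The fingertips rest on the bar (the lowest visible tip point is z≈0.091), with nothing else of the gripper near the player. The player, cup, clock and cases sit at the same pixels as at the start. The player is level and the force is steady at 16 N, so I'm handing in.

```bash
python3 - <<'E'
from h import *
print(env.finish_job()); o=sensors.get_obs(); print(o["time"],o["force"],o["ee_pos"])
E
```

```text
the job is handed in; nothing more can be done
None
the job is handed in; nothing more can be done
```

I pushed the wedge, thin end first, under the player's front and straightened it by about 0.17 rad on the way. I stopped when the push force rose from under 1 N to about 7.5 N, with the thin end roughly 75 mm under the front. I then backed the fingers off and pressed the key bar with closed fingertips. The job was handed in at about 16 s with the bar still held down; it gave no verdict.

**Last checks**
- **Press:** it held steady at about 16 N downward. That came with about 7 N sideways, towards the player's back stop.
- **Firmness:** the fingertips sank only about 0.3 mm under that press.
- **Level:** the player's top tilts by less than 0.003 rad, judged from the depth image and much the same as at the start.
- **Wedge:** it looks flat on the mat, with the fingers well away from it.
- **Other objects:** the cup, clock, cases and player showed no visible shift in the pictures.

**One disagreement:** the reported tool height did not match the cameras. The bar measured about 0.09 m high, but contact came at a tool reading of 0.0695 m. I finished the press using the depth image and the force reading instead. If the same offset held during the push, the fingers met the wedge higher on its back face than I intended.

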